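# Clip a tissue cassette into the marking stand

### The arm

A 6-joint arm with a two-finger parallel gripper is mounted at the origin on a cart in front of the work surface, level with it; the furniture and walls round the work are solid. World frame = base frame: x ahead of the robot, y to its left, z up, the work surface at z = 0. Lengths are in m, angles in rad, forces in N, time in s.
With the tool pointing down it reaches from about 0.275 to 0.875 m from the base axis. Payload 12.5 kg.
Tool frame: the origin (TCP) lies at the very end of the fingers, on their centre line; the grasp point (between the pads) lies 19 mm behind it; z points along the fingers, y is the line along which they close (so a half turn about z gives the same grasp; the last joint's range is limited). The gripper opens to 85 mm and grips with 20 to 120 N. Pads are 22 mm wide; open, the fingers measure 114 mm over their backs; the gripper's body (76 mm by 85 mm) begins 54 mm behind the grasp point. The pads swing forward as they close: fully open they stand 13 mm farther back than shut.
Start: joints at [-1.346, 0.351, 1.652, -0, 1.139, -0.085], TCP at [0.168, -0.524, 0.231] pointing down, gripper open.
Joint ranges: [-2.75, 2.75], [-0.79, 2.1], [0.01, 2.65], [-1.57, 4.71], [0.07, 3.14], [-2.87, 2.87]. Speed limits (rad/s): [2.22, 2.22, 2.79, 3.14, 3.14, 3.14].

### API

Orientations are given as a 3x3 rotation matrix whose columns are the frame's x, y, z axes.
In Python, from bench import manip gives the robot as it stands. Calls block until the motion is done:
- manip.move_ptp(position, orientation): joint-space move of the TCP to a pose.
- manip.move_l(position, attitude=None, max_speed=0.15): straight line of the TCP; attitude=None keeps the orientation; max_speed is the mean speed in m/s.
- manip.move_j(angles): joint-space move.
- manip.set_gripper(opening, effort=None): opening from 0.0 (shut) to 1.0 (fully open); effort is the grip in N (None keeps the last); returns when the fingers have stopped.
- manip.dwell(seconds).
- manip.inverse_kinematics(position, orientation): joint angles nearest the present ones, or None.
- manip.grab_frame(name): name is "side" or "top"; returns (picture, depth): 480x640x3 uint8, red, green, blue; 480x640 float32, m along the optical axis (not along the pixel's ray), 0 where there is no reading.
- manip.get_calibration(name): a dict with "camera_matrix" (3x3 intrinsics, pixels), "R" (3x3) and "t" (3): a world point X has camera coordinates R X + t. Camera axes: x right, y down, z forward; pixel columns grow to the right and rows downward; lengths in m; the calibration is good to about 2 mm. A picture is of the moment at which its call begins. get_calibration takes no time and is no camera call.
A pose or a line that the arm cannot do raises manip.Unreachable and nothing moves.
- manip.sign_off(): hands the job in; it is judged then, once.
Trained networks look in the newest picture that a camera, given by its name, has taken for a name from the list of things; names that differ only in an ending like _2 or _b are one class to them, and where a whole thing is asked for, a point or a joint stands for the part that bears it (a point fixed in the world has none). Each returns a list of dicts, best first, with "confidence" (0 to 1); they miss things now and then, are a little off and sometimes report something else, mostly with a low value. They report only what shows in the picture. A call takes as long as a camera call. They do not tell look-alikes from the thing itself.
- manip.look_for(camera, name): "at" ([x, y, z] in m, in world coordinates, good to about 4 mm: the middle of the surface that is visible of it).
Readings, each from a call of its own:
- manip.current_time(): time.
- manip.current_qpos(): joint angles.
- manip.current_joint_vel(): joint speeds.
- manip.current_joint_torque(): joint torques, N m.
- manip.current_ee_pos(): TCP position.
- manip.current_tcp_rot(): TCP orientation.
- manip.current_force(): force on the tool from outside, world axes, zero at the start.
- manip.current_ft_torque(): the same for the moment, N m.
- manip.current_grip_width(): opening from 0.0 (shut) to 1.0 (fully open).
- manip.current_grip_force(): force on a finger pad.
Only numpy, scipy, OpenCV 4.12 (cv2) and the standard library are available. Lean on these libraries where they do the work, as an engineer would, in place of code of your own. Each camera call takes 0.05 s, during which the arm holds its last target. There are 200 camera calls.

### The job

Load the white tissue cassette that lies in the channel of the marking stand, so that it is held still for marking up its label face: with one fingertip hold the clip's long thumb plate pressed down so that its jaw stands open, and meanwhile with the other fingertip gently push the cassette along the channel under the jaw, fully home against the end stop. Then let the clip close on it and withdraw; do not pick the cassette up, and leave everything else on the bench as it stands.

Things in the scene. Friction and masses are not known exactly. Their poses are not given: they have to be found in the camera images.
- stand: Marking stand fixed to the bench: grey base plate 140 x 104 mm with an aluminium bed on it. Origin on the bench top under the channel's centre line; x along the channel in the push direction, y to the clip's side, z up. Base x -78 to 62, y -31 to 73 mm; bed top z 26 mm, x -75 to 47 mm. The channel lies between two guide rails 2.5 mm high, y -15.5 to 15.5 mm.
- stop_foot (a point): Foot of the end stop's face, at the channel's closed end, mid-channel, on the bed: x 45, y 0, z 26 mm of the stand. The steel stop rises 10 mm above the bed.
- nose (a point): Middle of the underside of the clip's jaw nose, a steel bar 22 mm long along the channel (stand x 19 to 41 mm) at about y 1 mm. Released it stands 3 mm above the bed, blunt, so the 7 mm cassette cannot pass; fully open 11.5 mm above the bed. The clip's hinge pin runs along x at y 24.5, z 34 mm of the stand; its end lugs reach z 38.5 mm.
- clip (a joint): Hinge of the steel spring clip, rad. 0 = released and empty; grows as the thumb plate is pressed; 0.17 = nose resting on a cassette; 0.23 = nose about 1 mm clear of it; 0.38 = end of travel, plate level, fully open. A spring shuts it: pressing mid-plate takes about 4 N to start and 8 N at the end of travel.
- thumb_plate (a point): Centre of the top face of the clip's thumb plate, smooth steel, 108 mm long (stand x -67 to 41 mm), 30 mm wide. Fully pressed it is level, y 32 to 62 mm, top at z 29.5 mm (3.5 mm above the bed), so both fingertips can be level; released it slopes up outwards by 0.38 rad, outer edge at z 45 mm. A fingertip can slide along it while pressing.
- cassette: White tissue cassette, 28 mm wide, 43 long, 7 thick, about 15 g, flat in the channel, sloping label face towards the open end (stand -x). Origin at the centre of its underside, its y axis along the stand's -x. Solid from 21 mm behind the origin (the end to push) to 19 mm ahead (the end that meets the stop): fully home, its origin is at x 25.7 mm of the stand.
- pen: Bystander: capped marker pen, 135 mm long, lying beside the stand. Origin at its middle, underside.
- spare_1: Bystander: another white cassette, 28 x 43 x 7 mm, flat on the bench beside the stand. Origin at the centre of its underside.
- spare_2: Bystander: a third white cassette, 28 x 43 x 7 mm, flat on the bench beside the stand. Origin at the centre of its underside.
- pot_low: Bystander: specimen pot with screw lid, 48 mm diameter, 62 mm high, on the bench behind the stand. Origin at the centre of its underside.
- scissors: Bystander: scissors, 199 mm long, flat at the right side of the bench. Origin at the middle, underside.
- timer: Bystander: square bench timer 67 x 67 x 19 mm at the right side. Origin at the centre of its underside.
- tape: Bystander: roll of tape, 98 mm across, 48 mm high, at the back right. Origin at the centre of its underside.
Not all that is in view belongs to the job. What is shaped like the cassette but black or yellow is not meant.

How it is judged:
On the way, in this order (a step that is already met when the one before it is completed fails the run):
1. the clip is held open while the cassette is still in front of the jaw (value of joint clip above 0.23 rad and x of cassette in the frame of stand below 0.0027 m), for 0.2 s.
2. with the clip still held open, the cassette is pushed home against the stop (value of joint clip above 0.21 rad and x of cassette in the frame of stand above 0.0232 m), for 0.1 s.
At the end, for the whole second after the job is handed in: The cassette lies flat in the channel within 2.5 mm of the end stop, square to it within 0.1 rad and at rest, and the released clip's nose rests on it (clip joint between 0.12 and 0.205 rad) (x of cassette in the frame of stand above 0.0232 m and value of joint clip between 0.12 and 0.205 rad and z of cassette in the frame of stand below 0.0285 m and angle between the y axis of cassette and the x axis of stand, either way round below 0.1 rad and angle between cassette's own z axis and vertical below 0.08 rad and linear speed of cassette below 0.01 m/s); the robot touches nothing.
It fails at once if the thin cassette is pushed with over 40 N (contact force between the fingers and cassette above 40 N).
It fails at once if the cassette is lifted more than 6 mm off the bed or tipped over 0.3 rad (z of cassette in the frame of stand above 0.032 m or angle between cassette's own z axis and vertical above 0.3 rad).
It fails at once if the cassette is dragged along under the jaw with the clip not held open (x of cassette in the frame of stand between 0.0062 and 0.0212 m and value of joint clip below 0.19 rad and linear speed of cassette above 0.01 m/s).
It fails at once if something else on the bench is moved more than 15 mm (distance of any of pen, spare_1, spare_2, pot_low, scissors, timer, tape from where it was at the start of the episode above 0.015 m).
It also fails if it takes over 45 s, if anything falls off the work surface, if the arm or the gripper's body presses on something with over 40 N, if the wrist force passes 120 N, or if a joint passes its speed limit or range.

## Working session

There is one attempt and no reset: what is moved stays moved. The work goes in short steps, each a Python script; the robot and the scene stay as the last script left them, time stands still between calls to the robot, and variables do not carry over. Pictures are saved under pics/ and viewed, at most 10 in all, crops included, and the job is handed in when it is done.

```bash
ls; mkdir -p pics
python3 - <<'E'
from bench import manip as m
import cv2, numpy as np
for c in ("top","side"):
    p,d=m.grab_frame(c); cv2.imwrite(f"pics/{c}0.png",p[:,:,::-1]); np.savez(f"{c}0.npz",p=p,d=d)
    k=m.get_calibration(c); print(c,k["camera_matrix"].tolist(),np.round(k["R"],3).tolist(),np.round(k["t"],3))
    for n in ("stand","cassette","thumb_plate","nose","stop_foot","pen","pot_low"):
        print(n,[(np.round(r["at"],3).tolist(),round(r["confidence"],2)) for r in m.look_for(c,n)][:5])
print(m.current_time(), m.current_tcp_rot().round(3).tolist())
E
```

```text
pics
top [[539.4620093906589, 0.0, 328.64616999705987], [0.0, 539.4620093906589, 241.70884871061736], [0.0, 0.0, 1.0]] [[0.118, -0.993, 0.007], [-0.964, -0.116, -0.241], [0.24, 0.021, -0.97]] [-0.07   0.522  0.823]
stand [([0.488, 0.06, 0.031], 0.86)]
cassette [([0.486, 0.034, 0.033], 0.76), ([0.462, -0.145, 0.006], 0.66), ([0.353, -0.027, 0.009], 0.63)]
thumb_plate [([0.504, 0.076, 0.038], 0.76)]
nose [([0.494, 0.076, 0.04], 0.73)]
stop_foot [([0.489, 0.055, 0.031], 0.63)]
pen [([0.486, -0.023, 0.012], 0.96), ([0.588, 0.063, 0.065], 0.32)]
pot_low [([0.587, 0.066, 0.062], 0.64)]
side [[579.2493539837997, 0.0, 318.61428889678507], [0.0, 579.2493539837997, 239.3290692967254], [0.0, 0.0, 1.0]] [[-0.828, -0.56, 0.001], [-0.373, 0.55, -0.747], [0.418, -0.619, -0.665]] [0.413 0.242 0.813]
stand [([0.484, 0.077, 0.027], 0.76)]
cassette [([0.36, -0.026, 0.005], 0.82), ([0.497, 0.077, 0.038], 0.7), ([0.456, -0.143, 0.004], 0.61), ([0.674, -0.182, 0.034], 0.5)]
thumb_plate [([0.496, 0.076, 0.041], 0.72)]
nose [([0.495, 0.08, 0.036], 0.82)]
stop_foot [([0.481, 0.075, 0.026], 0.93)]
pen [([0.482, -0.019, 0.012], 0.6)]
pot_low [([0.586, 0.077, 0.049], 0.78)]
0.8 [[0.952, 0.305, -0.0], [0.305, -0.952, -0.0], [-0.0, 0.0, -1.0]]
```

Run:
```python
import cv2
p=cv2.imread("pics/top0.png"); q=cv2.imread("pics/side0.png")
cv2.imwrite("pics/both.png",cv2.resize(cv2.vconcat([p[60:420,60:560],q[60:420,60:560]]),None,fx=.83,fy=.83))
cv2.imwrite("pics/top_crop.png",cv2.resize(p[150:300,200:400],None,fx=4,fy=4,interpolation=cv2.INTER_CUBIC))
```

```text
(no output)
```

View pics/top0.png

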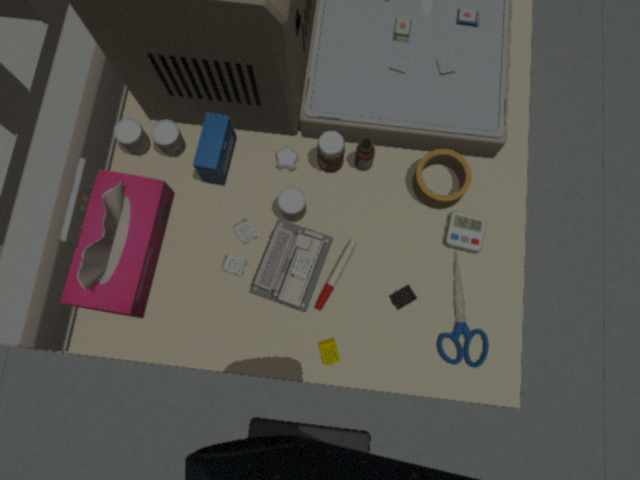

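View pics/side0.png

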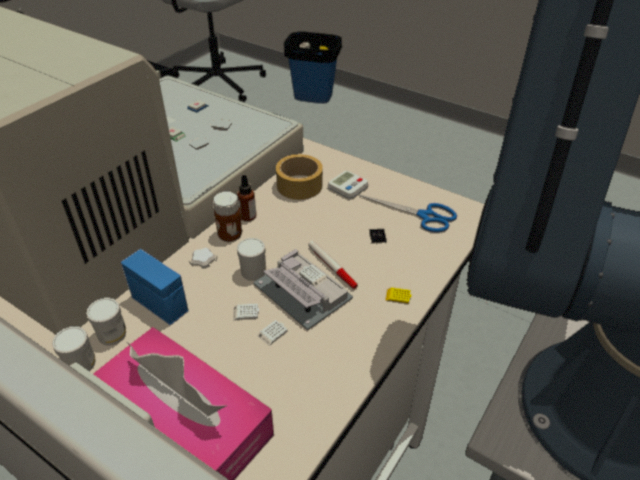

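The top view shows the stand at about (291,265). There are three white cassettes: one in the channel at about (302,265), and two spares on the bench at (245,231) and (234,264). The black (403,297) and yellow (329,350) ones are look-alikes. The one in the channel fits the description; I'll confirm it in an enlarged crop.

Run:
```python
import cv2
p=cv2.imread("pics/top0.png"); q=cv2.imread("pics/side0.png")
a=cv2.resize(p[215:315,240:340],(600,600),interpolation=cv2.INTER_CUBIC)
cv2.imwrite("pics/tc.png",a)
b=cv2.resize(q[240:330,245:365],(800,600),interpolation=cv2.INTER_CUBIC)
cv2.imwrite("pics/sc.png",b)
```

```text
(no output)
```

View pics/tc.png

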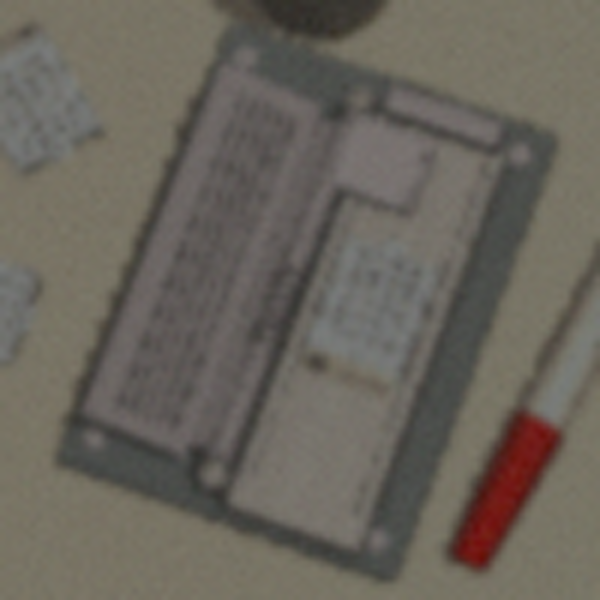

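View pics/sc.png

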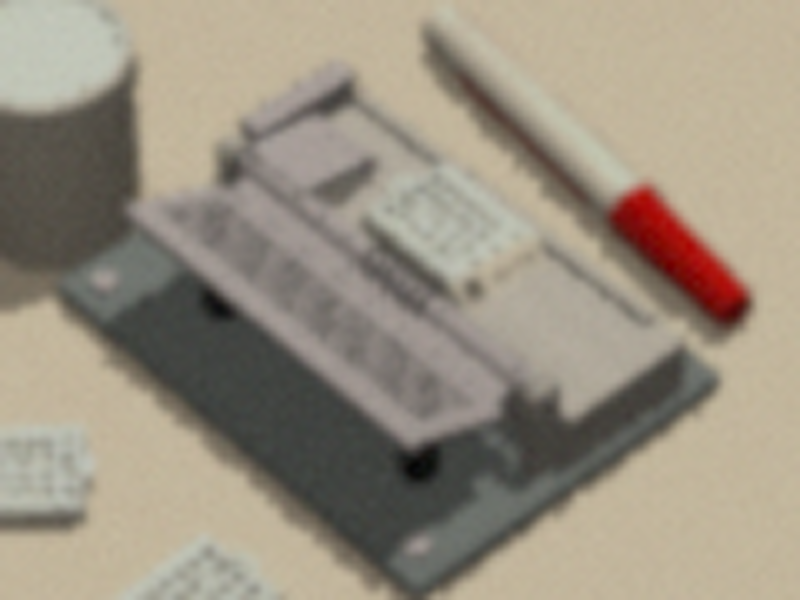

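The crops confirm it: the white cassette sits in the channel, in front of the jaw, at top (302,265), with the stop towards the upper edge and the thumb plate on the left. Next I'll fit the stand pose from the corners.

```bash
cat > fit.py <<'E'
from bench import manip as m
import numpy as np
from scipy.optimize import least_squares
T=lambda u,v:(240+u/6,215+v/6); S=lambda u,v:(245+u/6.667,240+v/6.667)
BZ=np.nan # base top height: free
obs=[("top",(62,73,BZ),T(228,30)),("top",(62,-31,BZ),T(553,130)),("top",(-78,-31,BZ),T(395,578)),("top",(-78,73,BZ),T(60,462)),
("top",(-67,61,44.5),T(82,422)),("top",(41,61,44.5),T(222,68)),
("side",(-67,61,44.5),S(412,445)),("side",(41,61,44.5),S(132,212)),("side",(62,73,BZ),S(62,285)),("side",(-78,-31,BZ),S(715,375)),("side",(-78,73,BZ),S(425,597))]
K={c:m.get_calibration(c) for c in("top","side")}
def proj(c,X):
    k=K[c]; q=k["camera_matrix"]@(k["R"]@X+k["t"]); return q[:2]/q[2]
def w(p,P):
    c,s=np.cos(p[2]),np.sin(p[2]); X=np.array(P,float)/1000
    return np.array([p[0]+c*X[0]-s*X[1],p[1]+s*X[0]+c*X[1],X[2]])
def res(p,full=False):
    r=np.array([proj(c,w(p,[P[0],P[1],p[3]*1000 if np.isnan(P[2]) else P[2]]))-uv for c,P,uv in obs])
    return r if full else r.ravel()
s=least_squares(res,[.488,.05,-.1,.006],loss="soft_l1"); p=s.x
if __name__=="__main__":
    print(p.round(4)); print(res(p,True).round(1).tolist())
    from scipy.optimize import least_squares as L
    # cassette ends: project back
    def back(c,uv,z): return L(lambda q:proj(c,w(p,[q[0],q[1],z]))-uv,[0,0]).x.round(1)
    print("top cas front edge L,R (z33)",back("top",T(345,240),33),back("top",T(430,258),33))
    print("top cas rear foot L,R (z26)",back("top",T(305,365),26),back("top",T(388,390),26))
    print("side rear foot",back("side",S(470,300),26),back("side",S(545,245),26))
    print("stop face top",back("top",T(390,108),36),back("top",T(497,147),36))
    print("bed end",back("top",T(230,510),26),back("top",T(363,550),26))
    R=[[np.cos(p[2]),-np.sin(p[2])],[np.sin(p[2]),np.cos(p[2])]]
    for n in("pen","pot_low","spare_1"):
        for d in m.look_for("top",n): print(n,(np.array(R).T@(np.array(d["at"][:2])-p[:2])*1000).round())
    D=np.load("top0.npz")["d"]
    for n,uv in (("bed",T(290,500)),("bed2",T(420,420)),("cas",T(375,300))):
        u,v=map(int,uv); z=np.median(D[v-1:v+2,u-1:u+2]); k=K["top"]
        print(n,(k["R"].T@(np.linalg.inv(k["camera_matrix"])@[u,v,1]*z-k["t"])).round(4))
E
python3 fit.py
```

```text
[ 0.4973  0.032  -0.2154  0.0029]
[[-1.2, -1.4], [-0.1, 0.5], [-0.5, 0.9], [-1.6, 0.4], [0.5, -0.6], [0.1, -1.2], [2.4, -2.5], [0.2, -2.9], [-1.1, 0.6], [1.8, -0.1], [-0.1, -0.1]]
top cas front edge L,R (z33) [ 5.8 12. ] [  8.8 -12.4]
top cas rear foot L,R (z26) [-30.5  11.3] [-29.5 -13.2]
side rear foot [-30.7  13.3] [-29.8 -13.6]
stop face top [45.6 12.7] [ 44.8 -19.8]
bed end [-75.8  16.9] [-74.2 -21.9]
pen [  1. -56.]
pen [82. 50.]
pot_low [81. 52.]
spare_1 [-39. 115.]
spare_1 [ 21. 121.]
bed [0.4322 0.0493 0.0245]
bed2 [0.4613 0.0163 0.0067]
cas [0.4895 0.0328 0.0319]
```

```bash
cat > h.py <<'E'
from bench import manip as m
import numpy as np
P=np.array([.4973,.032]); A=-.2154; TAU=.05; YC=25.2
c,s=np.cos(A),np.sin(A); RS=np.array([[c,-s,0],[s,c,0],[0,0,1]])
y=np.array([0,-np.cos(TAU),-np.sin(TAU)]); x=np.array([1.,0,0]); RT=RS@np.c_[x,y,np.cross(x,y)]
def pos(xm,zm,ym=YC): # stand mm -> world m
    return RS@(np.array([xm,ym,zm])/1000)+[P[0],P[1],0]
def st(): # tool position in stand mm, force in stand axes, time
    return (RS.T@(m.current_ee_pos()-[P[0],P[1],0])*1000).round(1),(RS.T@m.current_force()).round(1),round(m.current_time(),2)
def go(xm,zm,v=.15,ym=YC): m.move_l(pos(xm,zm,ym),RT,max_speed=v)
E
python3 - <<'E'
from h import *
import cv2
print(m.inverse_kinematics(pos(-47,120),RT), m.inverse_kinematics(pos(-6,25),RT))
m.move_ptp(pos(-47,120),RT); m.set_gripper(.45); print(m.current_grip_width(),st())
go(-47,65); print(st())
p,d=m.grab_frame("side"); q,_=m.grab_frame("top")
a=cv2.resize(p[180:340,205:405],(750,600),interpolation=cv2.INTER_CUBIC); cv2.imwrite("pics/s1.png",a[:,:,::-1])
E
```

```text
[0.01591241 0.3488357  1.9853235  0.06805877 0.79712025 1.75479296] [-0.00310462  0.58011883  1.92693607  0.0835244   0.62565098  1.71559205]
0.4538226149833224 (array([-47. ,  25.2, 120. ]), array([-0.2, -0. , -0.2]), 3.84)
(array([-46.8,  25.3,  65.3]), array([-0.2, -0.7,  0. ]), 4.36)
```

View pics/s1.png

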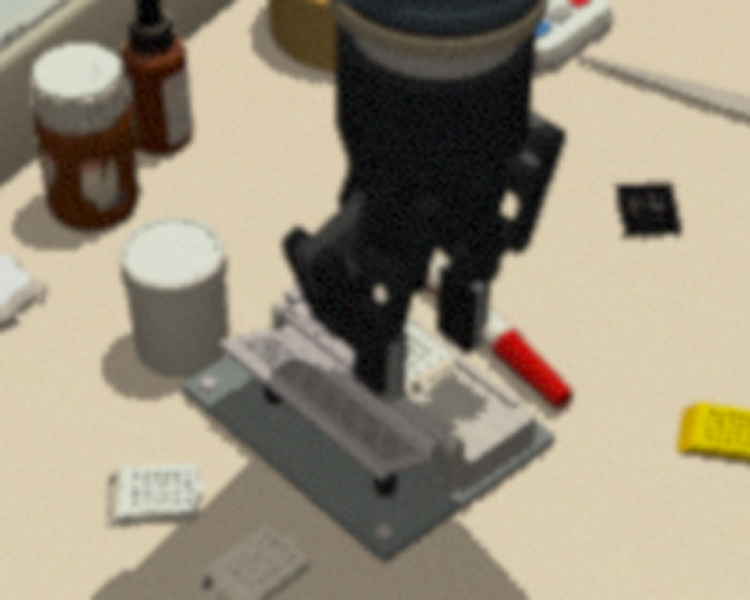

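The side crop shows both fingers over the stand: the plate finger's tip at about (380,392), the channel finger's tip at about (462,347). I'll compare these with the prediction and then press down with force feedback.

Run:
```python
from h import *
k=m.get_calibration("side")
def px(X):
    q=k["camera_matrix"]@(k["R"]@X+k["t"]); q=q[:2]/q[2]; return ((q-[205,180])*3.75).round()
tcp=m.current_ee_pos()
for d in (0,5,10):
  for sg,n in((-1,"plate"),(1,"chan")):
    for h in (.0193,.0265,.034):
      print(d,n,h,[px(tcp+RT@np.array([xx,sg*h,-d/1000])).tolist() for xx in(-.011,.011)])
```

```text
0 plate 0.0193 [[403.0, 397.0], [368.0, 369.0]]
0 plate 0.0265 [[391.0, 405.0], [355.0, 377.0]]
0 plate 0.034 [[377.0, 413.0], [342.0, 385.0]]
0 chan 0.0193 [[470.0, 354.0], [434.0, 328.0]]
0 chan 0.0265 [[482.0, 347.0], [446.0, 321.0]]
0 chan 0.034 [[494.0, 339.0], [458.0, 313.0]]
5 plate 0.0193 [[404.0, 388.0], [368.0, 360.0]]
5 plate 0.0265 [[391.0, 396.0], [355.0, 368.0]]
5 plate 0.034 [[378.0, 404.0], [342.0, 377.0]]
5 chan 0.0193 [[470.0, 346.0], [434.0, 320.0]]
5 chan 0.0265 [[482.0, 338.0], [446.0, 312.0]]
5 chan 0.034 [[495.0, 330.0], [459.0, 305.0]]
10 plate 0.0193 [[404.0, 379.0], [368.0, 352.0]]
10 plate 0.0265 [[391.0, 387.0], [355.0, 360.0]]
10 plate 0.034 [[378.0, 396.0], [342.0, 368.0]]
10 chan 0.0193 [[471.0, 337.0], [435.0, 311.0]]
10 chan 0.0265 [[483.0, 330.0], [447.0, 304.0]]
10 chan 0.034 [[495.0, 322.0], [459.0, 296.0]]
```

Run:
```python
from h import *
go(-47,41,.08); print(st())
z=41
while z>24.4:
    z-=1.2; go(-47,z,.03); a=st(); print(round(z,1),*a)
    if a[1][2]>13: break
```

```text
(array([-47. ,  25.2,  41.1]), array([-0.4,  0.2,  0.8]), 4.91)
39.8 [-46.8  25.2  40.1] [ 0.3 -0.2  0. ] 5.16
38.6 [-47.   25.2  38.6] [ 0.3  1.2 -0.1] 5.41
37.4 [-47.   25.2  37.3] [1.  0.4 0.1] 5.66
36.2 [-46.9  25.3  36.3] [0.3 0.2 3.3] 5.91
35.0 [-46.9  25.3  35.1] [0.1 0.9 2.7] 6.16
33.8 [-46.8  25.3  33.8] [1.  1.5 3.8] 6.41
32.6 [-46.9  25.2  32.6] [0.5 1.8 5. ] 6.66
31.4 [-46.8  25.3  31.5] [1.  2.  4.4] 6.91
30.2 [-46.8  25.3  30.3] [-0.1  1.8  5.7] 7.16
29.0 [-46.8  25.2  29.1] [1.3 1.3 5.8] 7.41
27.8 [-46.8  25.2  28. ] [0.2 1.1 7.5] 7.66
26.6 [-46.8  25.1  26.9] [ 0.6 -0.1  9.3] 7.91
25.4 [-46.7  25.2  26.3] [-3.8 -1.2 22.3] 8.16
```

Run:
```python
from h import *
import cv2
def tq(): return (RS.T@m.current_ft_torque()).round(2)
print(st(),tq())
go(-47,27.3,.03); m.dwell(.2)
print(st(),tq(),m.current_grip_width())
p,_=m.grab_frame("side")
a=cv2.resize(p[210:330,235:385],(750,600),interpolation=cv2.INTER_CUBIC); cv2.imwrite("pics/s2.png",a[:,:,::-1])
```

```text
(array([-46.7,  25.2,  26.3]), array([-3.8, -1.2, 22.3]), 8.16) [0.35 0.57 0.08]
(array([-46.8,  25.2,  27.6]), array([0.4, 0.7, 6.5]), 8.61) [ 0.31 -0.04  0.02] 0.4479127977616875
```

View pics/s2.png

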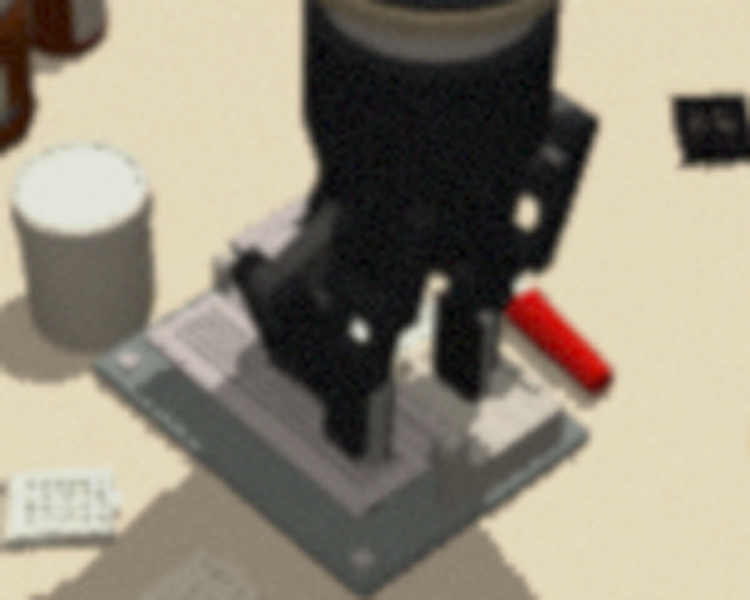

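The plate is pressed nearly level, with its finger at crop (350,450). The channel finger is in the channel at (465,395), behind the cassette. Clip is about 0.33, so I'll push now.

Run:
```python
from h import *
x=-47
while x<-1:
    x+= 3 if x<-14 else 1
    go(x,27.2,.03 if x<-14 else .015); a=st(); print(x,*a)
    if a[1][0]<-9 or a[1][2]>16 or a[1][2]<3: break
m.dwell(.3); print(st())
import cv2
p,_=m.grab_frame("side")
a=cv2.resize(p[210:330,235:385],(750,600),interpolation=cv2.INTER_CUBIC); cv2.imwrite("pics/s3.png",a[:,:,::-1])
```

```text
-44 [-44.9  25.   27.1] [-3.8  0.1  8.6] 8.91
-41 [-42.4  24.9  27. ] [-4.7  0.   9.1] 9.16
-38 [-39.5  24.8  26.9] [-5.3 -0.5  9.2] 9.41
-35 [-36.6  24.8  26.9] [-5.3 -1.6  9.2] 9.66
-32 [-33.7  24.8  26.9] [-5.9 -1.6  9.5] 9.91
-29 [-30.7  24.8  26.9] [-6.5 -0.2 10.1] 10.16
-26 [-27.7  24.8  26.9] [-5.7 -0.9 10.6] 10.41
-23 [-24.8  24.8  27. ] [-6.5 -1.1 11.3] 10.66
-20 [-21.8  24.8  27. ] [-6.7 -0.9  9.7] 10.91
-17 [-18.7  24.9  27. ] [-6.5  0.2 10.9] 11.16
-14 [-15.9  24.8  27. ] [-7.3 -0.5 11. ] 11.51
-13 [-15.2  24.8  26.9] [-8.5 -0.7 11.7] 11.76
-12 [-14.1  24.9  26.9] [-9.6  0.8 11.8] 12.01
(array([-14.1,  24.9,  26.9]), array([-9.6, -0.5, 11.8]), 12.31)
```

View pics/s3.png

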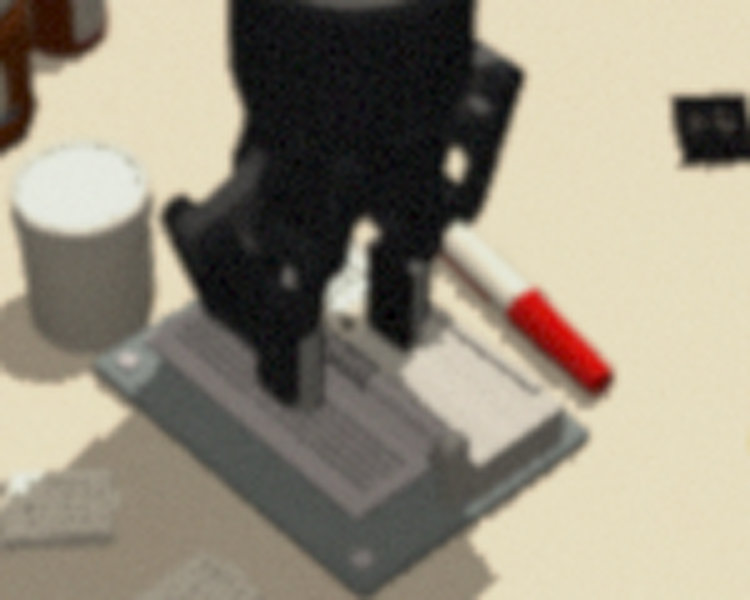

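The picture shows the push under way: the channel finger at (400,320) is behind the cassette at (350,290). The drag is mostly sliding friction, so I'll continue to the stop.

Run:
```python
from h import *
x=-12
while x<6:
    x+=1; go(x,27.6,.015); a=st(); print(x,*a)
    if a[1][0]<-17 or a[1][2]>18 or a[1][2]<3: break
m.dwell(.3); print(st())
```

```text
-11 [-12.7  24.8  27.3] [-5.4 -0.2  8.1] 12.61
-10 [-11.7  24.9  27.3] [-4.2  0.2  9.3] 12.86
-9 [-10.7  24.8  27.3] [-5.4  0.5  8.3] 13.11
-8 [-9.8 24.8 27.2] [-6.4 -0.7  8.3] 13.36
-7 [-8.7 24.8 27.3] [-6.1 -0.3  8.2] 13.61
-6 [-7.7 24.9 27.3] [-5.1 -1.2  8.6] 13.86
-5 [-6.7 24.8 27.2] [-6.   0.1  7.6] 14.11
-4 [-6.1 24.9 27.2] [-7.8  0.5  9.9] 14.36
-3 [-6.  24.8 27.1] [-11.2  -0.1  11.4] 14.61
-2 [-5.9 24.8 27. ] [-14.7   0.1  16.3] 14.86
-1 [-5.9 24.8 26.9] [-21.2   0.8  20.3] 15.11
(array([-5.9, 24.8, 26.9]), array([-20.2,   1.6,  19.4]), 15.41)
```

The arm stopped hard at x = -6.0; I expected -6.3 for the cassette fully home. Now I'll back off a little, let the clip close and withdraw.

Run:
```python
from h import *
go(-9,27.8,.02); print(st())
go(-9,42,.03); print(st()); go(-9,120,.1); print(st())
go(-120,180,.2); m.dwell(.3); print(st())
import cv2
p,_=m.grab_frame("side"); q,_=m.grab_frame("top")
a=cv2.resize(p[240:330,245:365],(560,420),interpolation=cv2.INTER_CUBIC); b=cv2.resize(q[215:315,240:340],(240,240),interpolation=cv2.INTER_CUBIC)
b=cv2.copyMakeBorder(b,0,180,0,0,cv2.BORDER_CONSTANT)
cv2.imwrite("pics/s4.png",cv2.hconcat([a,b])[:,:,::-1])
```

```text
(array([-7.9, 25.2, 28.4]), array([ 3.8, -0.5,  7.5]), 15.96)
(array([-9.3, 25.1, 41.8]), array([ 1. ,  0.3, -0.4]), 16.58)
(array([ -9.4,  25.1, 119.5]), array([-0.1, -0.4,  0.3]), 17.52)
(array([-119.8,   25.1,  179.6]), array([0.4, 0.2, 0.3]), 18.6)
```

View pics/s4.png

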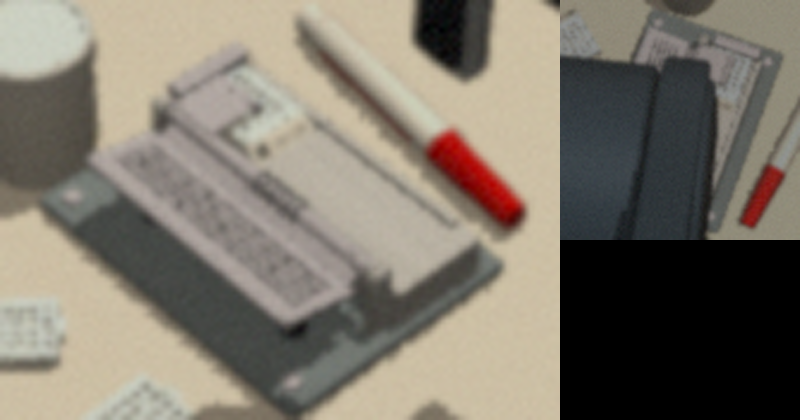

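The side crop shows the cassette against the stop at about (265,105) with the jaw resting on it and the plate partly up. One quick numeric check of its rear edge, then I hand in.

Run:
```python
from fit import *
def back(c,uv,z): return least_squares(lambda q:proj(c,w(p,[q[0],q[1],z]))-uv,[0,0]).x.round(1)
b=[back("side",(245+u/4.667,240+v/4.667),26) for u,v in((262,156),(308,124))]; print("rear",b)
if min(x[0] for x in b)>1.5: print(m.sign_off())
```

```text
rear [array([ 5.7, 12.4]), array([  6.3, -11. ])]
the job is handed in; nothing more can be done
None
```

The cassette is pushed home against the stop with the clip closed on it; its rear edge measured about x = 6 mm (4.7 mm expected). The arm is withdrawn and the job is handed in, with no verdict returned.

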